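# File a probe-card cassette into a sprung row

## Task

Pick up the silver cassette by its brass grip and push it, wedge nose first, into the packed row in the rack, directly beside the yellow-striped cassette on the side towards the white spring plate, nudging the neighbours apart without tipping them. Press it firmly home against the red back rail with about 12 N (no push on the rail or on a neighbour above 25 N), then let go and leave it standing square on the rack floor like the others. Leave the things around the rack alone.

Things in the scene. Friction and masses are not known exactly. Their poses are not given: they have to be found in the camera images.
- cassette_mid (a point): The loose 250 g silver cassette to be filed, 90 mm long (x), 24 mm thick (y), 80 mm tall, upright on the bench. Point at the body's centre, 40 mm up; x to its wedge nose, z up. On top a brass grip block 30 mm (x) by 16 mm (y), 50 mm high, centred 13 mm behind this point (x = -13 mm), 40 to 90 mm above it; held high across its 30 mm, fingers clear the neighbours
- cassette: The same cassette; origin at the centre of its underside, same axes. From 26 mm short of the nose end its thickness tapers evenly (19 degrees a side) from 24 mm to a rounded 8 mm tip at x = +45 mm
- rack: Fixed aluminium rack, 112 x 187 mm, open at front (-x) and top; origin on the bench. x to the back rail, y from the fixed end wall to the sprung plate. Floor 6 mm thick, x -50 to +62 mm. A cassette fully home has its centre at x = 0, z = 46 mm. End wall's inner face y = -75 mm, 66 mm high; the 4 cassettes stand from there at y = -62.7 mm, 24.3 mm pitch, 1 to 4 mm short of home
- stop: Red back rail of the rack, fixed, rigid, 150 mm long, top 66 mm above the bench, face at rack x = +45 mm; origin and axes as the rack's. Press the nose on it with about 12 N over the sliding drag: 5 N held 0.2 s counts as pressed, 25 N is too much
- follower (a joint): White sprung plate at the row's +y end, top 73 mm up: metres pushed to rack +y, 0 at the start, travel 0.05. Presses the row on the end wall with 3 N, plus 0.06 N per mm. The row opens only towards it: a cassette pushed in must drift about 12 mm to +y from the seam as its nose wedges in. Then it drags with up to 8 N as it slides
- yellow_mid (a point): Yellow-striped (one only; never the one next to the sprung plate): loose 180 g black cassette standing in the row, 80 mm tall, 90 mm long (x), 24 mm thick (y), no grip; its front (-x) end tapers over 26 mm to a rounded 8 mm edge, like the silver one's nose. Point at its centre, half-way up (40 mm); axes as the rack's
- blue1_mid (a point): Blue-striped: loose 180 g black cassette standing in the row, 80 mm tall, 90 mm long (x), 24 mm thick (y), no grip; its front (-x) end tapers over 26 mm to a rounded 8 mm edge, like the silver one's nose. Point at its centre, half-way up (40 mm); axes as the rack's
- blue2_mid (a point): Blue-striped: loose 180 g black cassette standing in the row, 80 mm tall, 90 mm long (x), 24 mm thick (y), no grip; its front (-x) end tapers over 26 mm to a rounded 8 mm edge, like the silver one's nose. Point at its centre, half-way up (40 mm); axes as the rack's
- blue3_mid (a point): Blue-striped: loose 180 g black cassette standing in the row, 80 mm tall, 90 mm long (x), 24 mm thick (y), no grip; its front (-x) end tapers over 26 mm to a rounded 8 mm edge, like the silver one's nose. Point at its centre, half-way up (40 mm); axes as the rack's
- yellow: The same neighbour; origin at the centre of its underside
- blue1: The same neighbour; origin at the centre of its underside
- blue2: The same neighbour; origin at the centre of its underside
- blue3: The same neighbour; origin at the centre of its underside
- positioner: Bystander: black probe positioner with micrometer screws, about 90 x 55 x 100 mm; origin under its base. Leave alone
- jar: Bystander: clear jar with black cap, 44 mm wide, 55 mm high; origin under its base. Leave alone
- weight: Bystander: steel hold-down weight, 60 mm wide, 42 mm high; origin under its base. Leave alone
Not all that is in view belongs to the job. Leave any green or pink look-alike of the blue3 alone.

How it is judged:
By the outcome, as a careful person would: the job done as asked, in the order asked, and still so for the second after the job is handed in, with the robot touching nothing.
It also fails if it takes over 72 s, if anything falls off the work surface, if the arm or the gripper's body presses on something with over 40 N, if the wrist force passes 120 N, or if a joint passes its speed limit or range.

## Robot

A 6-joint arm with a two-finger parallel gripper is mounted at the origin on the work surface. World frame = base frame: x ahead of the robot, y to its left, z up, the work surface at z = 0. Lengths are in m, angles in rad, forces in N, time in s.
With the tool pointing down it reaches from about 0.275 to 0.75 m from the base axis. Payload 10.2 kg.
Tool frame: the origin (TCP) lies between the finger pads; the fingertips stand 11 mm ahead of it and the grasp point (between the pads) lies 8 mm behind it; z points along the fingers, y is the direction in which the jaws open and shut (so a half turn about z gives the same grasp; the last joint's range is limited). The gripper opens to 88 mm and grips with 3 to 60 N. Pads are 18 mm wide; open, the fingers measure 123 mm over their backs; the gripper's body (75 mm by 187 mm) begins 45 mm behind the grasp point.
Start: joints at [-1.544, 0.313, 1.498, -0, 1.331, -0.223], TCP at [0.13, -0.509, 0.25] pointing down, gripper open.
Joint ranges: [-2.94, 2.94], [-0.97, 2.17], [0.19, 2.56], [-1.23, 4.37], [0.02, 3.11], [-2.88, 2.88]. Speed limits (rad/s): [2.39, 2.39, 3.01, 3.14, 3.14, 3.14].

## Interface

Orientations are given as a 3x3 rotation matrix whose columns are the frame's x, y, z axes.
In Python, from plant import ctrl, read_camera gives the robot as it stands.
- The arm moves only by the shell command python3 -m pendant 'ROWS' [FORCE]. ROWS is JSON, a list of rows, each a list of 7 numbers: the turn, a rotation vector about the world's x, y, z in rad, then the shift along the world's x, y, z in mm, then the opening in per cent of the stroke, from 0 (shut) to 100 (fully open). In form: [[wx, wy, wz, dx, dy, dz, grip], ...]. A call has 1 to 12 rows; each row shifts and turns the commanded pose from where the row before left it; what a row does not reach is not made up. A row lasts 1/12 s, in which the tool goes at most 41.7 mm and 7.16 degrees, less where a joint would pass 70% of its speed; a pose out of reach is approached as far as the arm can. A call with a gripper value outside its range is refused whole. The fingers move at their own pace and stop on an object; FORCE is the grip in N (left out, the last holds). Time passes only in rows, so rows that do not move let the fingers close. It gives the time, the measured TCP pose, the force and the opening at its end, in the units of the state.
- ctrl.state(): the state, without advancing time (a new reading comes with each control period).
- read_camera(name): name is "side" or "top" or "wrist"; returns a dict with "image" (384x512x3 uint8, red, green, blue), "depth" (384x512 float32, m along the optical axis (not along the pixel's ray), 0 where there is no reading), "vfov" (degrees; the focal length in pixels is half the picture's height over the tangent of half this angle, whatever the lens; pixels are square), "cx", "cy" (the principal point, pixels), "R" (3x3) and "t" (3): a world point X has camera coordinates R X + t; the wrist camera has in their place "T_tool_cam" (4x4, takes a point from camera to tool coordinates, whose origin is the TCP and whose axes are the flange's). Camera axes: x right, y down, z forward; pixel columns grow to the right and rows downward; lengths in m; the calibration is good to about 2 mm. A picture is of the moment at which its call begins: read the wrist's pose just before it.
- ctrl.close_job(): hands the job in, once; it reports no verdict.
The state is a dict: "t": time; "qpos": joint angles; "qvel": joint speeds; "joint_torque": joint torques, N m; "eef_pos": TCP position; "tool_rot": TCP orientation; "contact_force": force on the tool from outside, world axes, zero at the start; "torque": the same for the moment, N m; "finger_gap": finger opening in m.
Only numpy, scipy, OpenCV 4.12 (cv2) and the standard library are available. Lean on these libraries where they do the work, as an engineer would, in place of code of your own. Each camera call takes 0.05 s, during which the arm holds its last target.

## Working session

There is one attempt and no reset: what is moved stays moved. The work goes in short steps, Python scripts to look and compute and a shell command to move; the robot and the scene stay as the last step left them, time stands still between calls to the robot, and variables do not carry over. Pictures are saved under pics/ and viewed, and the job is handed in when it is done.

```bash
ls; mkdir -p pics; cat > h.py <<'E'
from plant import ctrl, read_camera
import numpy as np, cv2, pickle
def cam(name):
    s=ctrl.state(); c=read_camera(name)
    c['f']=c['image'].shape[0]/2/np.tan(np.radians(c['vfov'])/2)
    if 'R' in c: R=np.array(c['R']);t=np.array(c['t']).ravel(); c['Rwc']=R.T; c['o']=-R.T@t
    else:
        T=np.array(c['T_tool_cam']); Rt=np.array(s['tool_rot']).reshape(3,3); p=np.array(s['eef_pos'])
        c['Rwc']=Rt@T[:3,:3]; c['o']=Rt@T[:3,3]+p
    return c
def ray(c,u,v):
    return c['Rwc']@np.array([(u-c['cx'])/c['f'],(v-c['cy'])/c['f'],1.])
def onz(c,u,v,z):
    d=ray(c,u,v); return c['o']+d*(z-c['o'][2])/d[2]
def pt(c,u,v):
    return c['o']+ray(c,u,v)*c['depth'][int(v),int(u)]
def cloud(c):
    h,w=c['depth'].shape; u,v=np.meshgrid(np.arange(w),np.arange(h))
    d=np.stack([(u-c['cx'])/c['f'],(v-c['cy'])/c['f'],np.ones_like(u)],-1)*c['depth'][...,None]
    return d@c['Rwc'].T+c['o']
def save(img,name): cv2.imwrite('pics/'+name,cv2.cvtColor(img,cv2.COLOR_RGB2BGR))
E
python3 - <<'E'
from h import *
s=ctrl.state(); print({k:np.round(v,3).tolist() for k,v in s.items()})
for n in ['side','top','wrist']:
    c=cam(n); pickle.dump(c,open(n+'0.pkl','wb')); save(c['image'],n+'0.png'); print(n,c['vfov'],c['cx'],c['cy'],c['o'].round(3),c['Rwc'].round(2).tolist())
E
```

```text
pics
{'t': 0.0, 'qpos': [-1.544, 0.313, 1.498, 0.0, 1.331, -0.223], 'qvel': [-0.001, -0.0, 0.001, -0.0, 0.0, 0.001], 'joint_torque': [-0.001, -40.221, -25.227, 0.069, 0.035, -0.0], 'eef_pos': [0.13, -0.508, 0.249], 'tool_rot': [[0.969, 0.247, -0.0], [0.247, -0.969, 0.001], [0.0, -0.001, -1.0]], 'contact_force': [-0.049, -0.204, 0.657], 'torque': [0.021, -0.019, 0.05], 'finger_gap': 0.088}
side 52.74804466628624 257.67586287222497 192.2000185625987 [0.112 0.614 0.696] [[-0.77, -0.4, 0.5], [-0.64, 0.47, -0.61], [0.01, -0.79, -0.62]]
top 43.98253576387856 257.1879829434122 185.17781576977683 [ 0.315 -0.017  1.406] [[-0.01, -0.98, 0.22], [-1.0, 0.01, 0.0], [-0.0, -0.22, -0.98]]
wrist 65.92952460268286 258.6637128296664 189.07421246829585 [ 0.207 -0.489  0.384] [[0.25, -0.92, -0.3], [-0.97, -0.24, -0.07], [-0.0, 0.31, -0.95]]
```

View pics/side0.png

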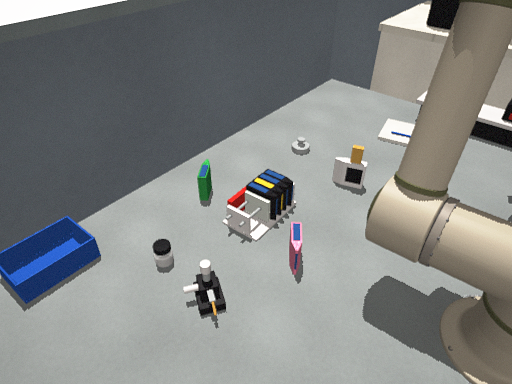

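View pics/top0.png

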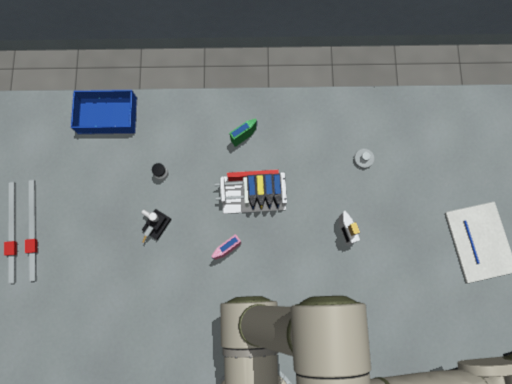

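View pics/wrist0.png

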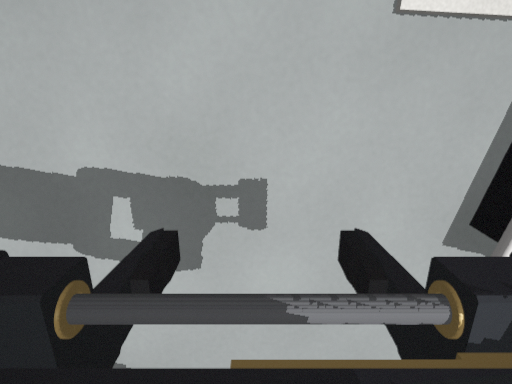

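```bash
python3 - <<'E'
from h import *
for n,(a,b,c_,d) in {'top':(200,150,380,260)}.items():
    c=pickle.load(open(n+'0.pkl','rb')); save(cv2.resize(c['image'][b:d,a:c_],None,fx=4.4,fy=4.4,interpolation=2),n+'0c.png')
c=pickle.load(open('side0.pkl','rb')); save(cv2.resize(c['image'][130:280,190:380],None,fx=4,fy=4,interpolation=2),'side0c.png')
c=pickle.load(open('top0.pkl','rb')); P=cloud(c); im=c['image'].astype(int); R,G,B=im[...,0],im[...,1],im[...,2]
hsv=cv2.cvtColor(c['image'],cv2.COLOR_RGB2HSV); H,S,V=hsv[...,0],hsv[...,1],hsv[...,2]
def blobs(m,name):
    n,l,st,ce=cv2.connectedComponentsWithStats(m.astype(np.uint8))
    for i in range(1,n):
        if st[i,4]>8:
            print(name,st[i],ce[i].round(1),np.median(P[l==i],0).round(4))
roi=np.zeros_like(R,bool); roi[100:265,150:400]=1
blobs(roi&((H<6)|(H>174))&(S>150),'red')
blobs(roi&(H>20)&(H<32)&(S>150),'yellow')
blobs(roi&(H>14)&(H<22)&(S>80),'brass')
blobs(roi&(H>100)&(H<125)&(S>120)&(V>60),'blue')
blobs(roi&(P[...,2]>0.03),'tall')
E
```

```text
red [228 171  50  10 194] [245.5 174.4] [0.6494 0.0297 0.065 ]
brass [349 226   5   9  25] [350.8 230.3] [ 0.4756 -0.2723  0.1057]
blue [232 124  16  12  73] [239.7 129.5] [0.78   0.0317 0.0811]
blue [265 175   7  19 106] [268.3 184.2] [ 0.6137 -0.0481  0.0864]
blue [274 175   7  19 104] [276.9 183.9] [ 0.6132 -0.0732  0.087 ]
blue [248 176   7  19 112] [251.4 185. ] [6.113e-01 4.000e-04 8.620e-02]
blue [221 238  16  13  66] [228.2 244.1] [0.445  0.066  0.0806]
tall [230 119  28  25 361] [243.  130.7] [0.7786 0.0231 0.0781]
tall [362 152   9   9  62] [365.8 156. ] [ 0.7061 -0.342   0.0414]
tall [152 163  15  15 167] [158.7 170. ] [0.6673 0.2722 0.0537]
tall [ 215  170   72   39 1780] [257.4 187.4] [ 0.6067 -0.0222  0.0819]
tall [150 211  17  22 241] [156.3 220.9] [0.5153 0.2713 0.0523]
tall [341 210  19  35 396] [349.4 228.2] [ 0.482  -0.272   0.0793]
tall [212 235  29  24 305] [226.6 247. ] [0.4373 0.069  0.0792]
```

View pics/top0c.png

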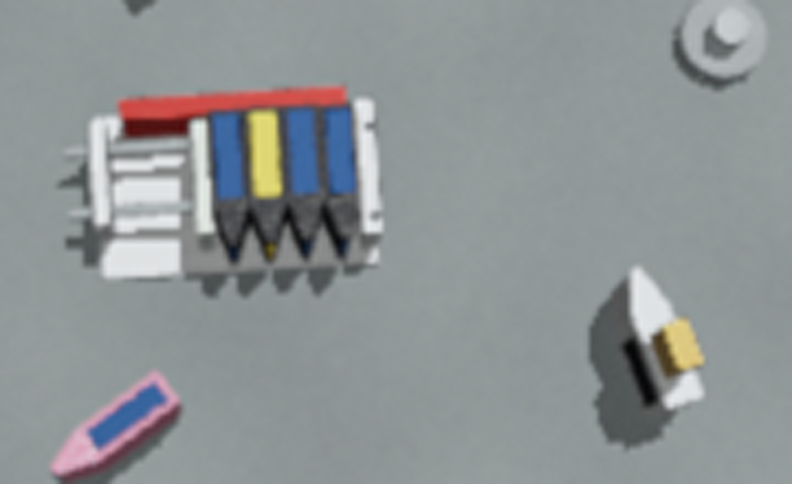

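View pics/side0c.png

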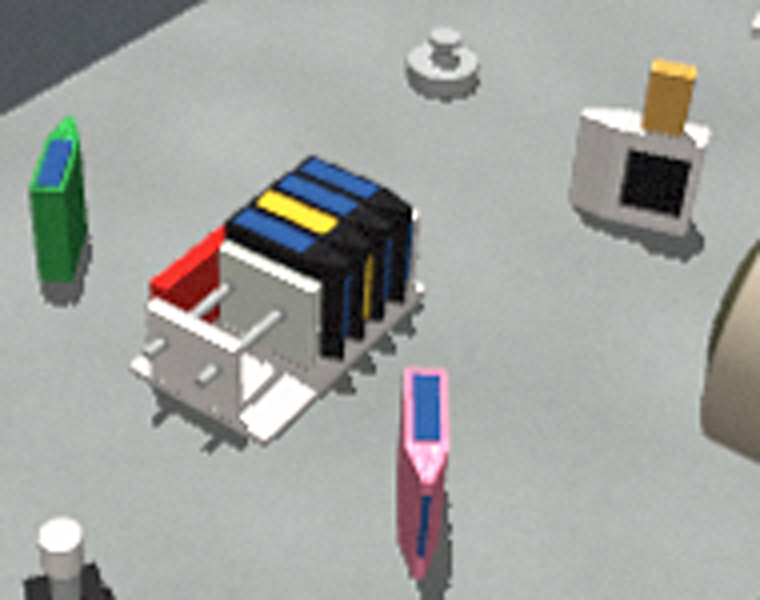

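```bash
python3 - <<'E'
from h import *
for n,roi in (('top',(200,260,335,365)),('side',(135,200,325,375))):
    c=pickle.load(open(n+'0.pkl','rb')); P=cloud(c); sub=P[roi[0]:roi[1],roi[2]:roi[3]].reshape(-1,3)
    m=(sub[:,2]>0.072)&(sub[:,2]<0.088); r=cv2.minAreaRect((sub[m,:2]*1000).astype(np.float32)); print(n,'top plane',m.sum(),r,sub[m].mean(0).round(4))
    m=(sub[:,2]>0.12)&(sub[:,2]<0.14); print('block top',m.sum(),sub[m].mean(0).round(4),np.ptp(sub[m],0).round(3))
    m=sub[:,2]>0.05; print(cv2.minAreaRect((sub[m,:2]*1000).astype(np.float32)))
c=pickle.load(open('top0.pkl','rb'))
# rail top-back edge, crop coords/4.4
for u,v in [(120,101),(345,87),(124,118),(345,104)]:
    print(onz(c,200+u/4.4,150+v/4.4,0.066).round(4))
E
```

```text
top top plane 186 ((491.7670593261719, -275.0996398925781), (89.7743148803711, 25.19647216796875), 18.122041702270508) [ 0.4894 -0.2741  0.0791]
block top 72 [ 0.4789 -0.2786  0.1293] [0.03  0.021 0.012]
((393.2654724121094, -169.06068420410156), (86.51756286621094, 330.9189147949219), 42.015647888183594)
side top plane 192 ((491.9260559082031, -272.8537902832031), (89.30101013183594, 29.63454246520996), 20.86965560913086) [ 0.488  -0.271   0.0791]
block top 67 [ 0.4791 -0.2757  0.1279] [0.032 0.025 0.012]
((284.5841369628906, 153.59457397460938), (90.03201293945312, 979.8988037109375), 25.844755172729492)
[0.6526 0.0696 0.066 ]
[ 0.6604 -0.0792  0.066 ]
[0.6411 0.0669 0.066 ]
[ 0.6488 -0.079   0.066 ]
```

```bash
python3 -m pendant '[[0,0,0.12,25,16.5,0,100],[0,0,0.12,25,16.5,0,100],[0,0,0.12,25,16.5,0,100],[0,0,0.12,25,16.5,0,100],[0,0,0.12,25,16.5,0,100],[0,0,0.12,25,16.5,0,100],[0,0,0.12,25,16.5,0,100],[0,0,0.12,25,16.5,0,100],[0,0,0.12,25,16.5,0,100],[0,0,0.12,25,16.5,0,100],[0,0,0.12,25,16.5,0,100],[0,0,0.12,25,16.5,0,100]]' && python3 -m pendant '[[0,0,0.11,25,16.5,0,100],[0,0,0.11,24,16.5,0,100],[0,0,0,0,0,0,100],[0,0,0,0,0,0,100],[0,0,0,0,0,0,100]]'
python3 - <<'E'
from h import *
c=cam('wrist'); pickle.dump(c,open('wrist1.pkl','wb')); save(c['image'],'wrist1.png')
s=ctrl.state(); print(s['tool_rot'].round(3) if hasattr(s['tool_rot'],'round') else s['tool_rot'], s['qpos'],s['contact_force'])
E
```

```text
t: 1.15
eef_pos: [0.4308, -0.3096, 0.2496]
tool_rot: [[-0.125, 0.992, -0.0], [0.992, 0.125, 0.0], [0.0, -0.0, -1.0]]
contact_force: [-0.1, -0.5, 0.3]
finger_gap: 0.0879
t: 1.57
eef_pos: [0.4783, -0.278, 0.2494]
tool_rot: [[-0.331, 0.944, -0.001], [0.944, 0.331, 0.0], [0.0, -0.001, -1.0]]
contact_force: [-0.1, -1.2, 0.6]
finger_gap: 0.088
[[-0.331  0.944 -0.   ]
 [ 0.944  0.331  0.   ]
 [ 0.    -0.    -1.   ]] [-7.38787294e-01  3.75537809e-01  1.41086152e+00 -2.59186174e-04
  1.35558360e+00 -1.07574895e+00] [-0.99310703  0.52167835  0.54350532]
```

View pics/wrist1.png

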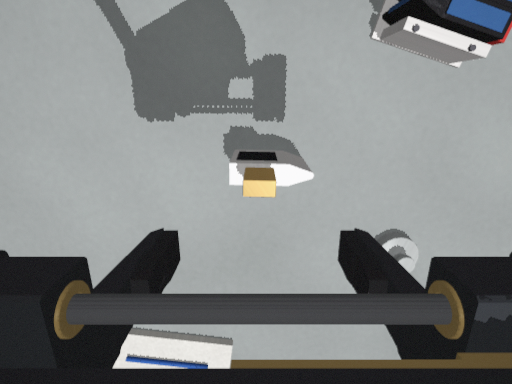

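```bash
python3 - <<'E'
from h import *
c=pickle.load(open('wrist1.pkl','rb')); P=cloud(c); hsv=cv2.cvtColor(c['image'],cv2.COLOR_RGB2HSV)
sub=P[140:205,220:325]; h=hsv[140:205,220:325]
br=(h[...,0]>12)&(h[...,0]<26)&(h[...,1]>90)
z=sub[...,2]
m=br&(z>0.122)&(z<0.14); r=cv2.minAreaRect((sub[m][:,:2]*1000).astype(np.float32)); print('block top',m.sum(),r,np.median(z[m]))
m=(~br)&(z>0.072)&(z<0.088)&(h[...,2]>170); r=cv2.minAreaRect((sub[m][:,:2]*1000).astype(np.float32)); print('top',m.sum(),r,np.median(z[m]))
save(cv2.resize(c['image'][130:210,210:340],None,fx=6,fy=6,interpolation=2),'wrist1c.png')
# pixel edges of block top: rows/cols
ys,xs=np.where(br); print(xs.min()+220,xs.max()+220,ys.min()+140,ys.max()+140)
E
```

```text
block top 581 ((479.717529296875, -278.4940490722656), (29.270566940307617, 15.464829444885254), 17.039968490600586) 0.12977573958665622
top 931 ((491.88433837890625, -275.5396728515625), (89.62919616699219, 24.487979888916016), 18.17258644104004) 0.07987390611426565
243 275 168 196
```

View pics/wrist1c.png

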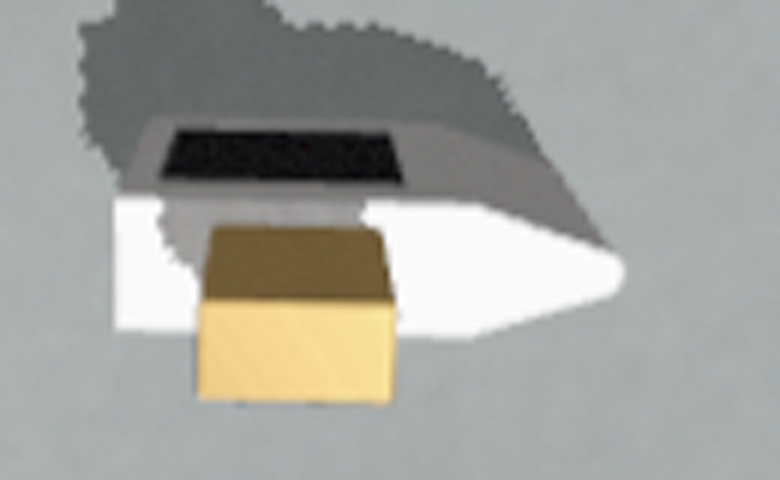

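```bash
python3 -m pendant '[[0,0,-0.019,1.4,-1,-20,100],[0,0,0,0,0,-30,100],[0,0,0,0,0,-30,100],[0,0,0,0,0,-30,100],[0,0,0,0,0,-20,100],[0,0,0,0,0,-10,100],[0,0,0,0,0,-5,100],[0,0,0,0,0,0,100],[0,0,0,0,0,0,100],[0,0,0,0,0,0,100]]'
python3 - <<'E'
from h import *
c=cam('wrist'); save(c['image'],'wrist2.png')
E
```

```text
t: 2.45
eef_pos: [0.4806, -0.2793, 0.1061]
tool_rot: [[-0.314, 0.949, 0.002], [0.949, 0.314, -0.002], [-0.002, 0.001, -1.0]]
contact_force: [0.5, 0.3, 0.2]
finger_gap: 0.088
```

View pics/wrist2.png

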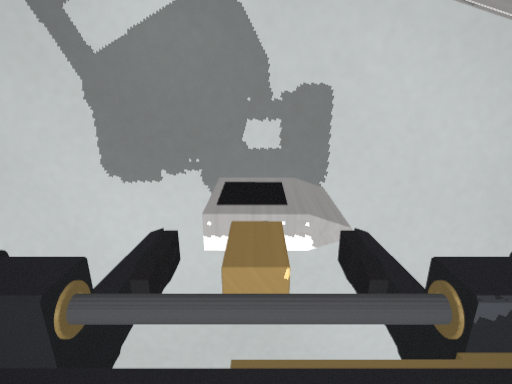

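```bash
python3 -m pendant '[[0,0,0,0,0,0,30],[0,0,0,0,0,0,30],[0,0,0,0,0,0,20],[0,0,0,0,0,0,20],[0,0,0,0,0,0,20],[0,0,0,0,0,0,20],[0,0,0,0,0,0,20],[0,0,0,0,0,0,20],[0,0,0,0,0,0,20],[0,0,0,0,0,0,20]]' 50; python3 -m pendant '[[0,0,0,0,0,0,10],[0,0,0,0,0,0,10],[0,0,0,0,0,0,10],[0,0,0,0,0,0,10]]'
```

```text
t: 3.33
eef_pos: [0.4801, -0.2787, 0.1047]
tool_rot: [[-0.315, 0.949, -0.0], [0.949, 0.315, 0.0], [0.0, -0.0, -1.0]]
contact_force: [0.2, -0.8, -0.2]
finger_gap: 0.0296
t: 3.67
eef_pos: [0.4801, -0.2787, 0.1047]
tool_rot: [[-0.315, 0.949, -0.0], [0.949, 0.315, 0.0], [0.0, -0.0, -1.0]]
contact_force: [-0.9, -0.8, 0.1]
finger_gap: 0.0295
```

```bash
python3 -m pendant '[[0,0,0,0,0,10,10],[0,0,0,0,0,20,10],[0,0,0,0,0,30,10],[0,0,0,0,0,30,10],[0,0,0,0,0,20,10],[0,0,0,0,0,0,10]]';python3 -m pendant '[[0,0,-0.03,-5,15,0,10],[0,0,-0.04,-7,30,0,10],[0,0,-0.04,-7,35,0,10],[0,0,-0.04,-7,35,0,10],[0,0,-0.04,-7,35,0,10],[0,0,-0.04,-7,35,0,10],[0,0,-0.04,-7,35,0,10],[0,0,0,-7,25,0,10],[0,0,0,-6,14,0,10],[0,0,0,0,0,0,10],[0,0,0,0,0,0,10],[0,0,0,0,0,0,10]]'
python3 - <<'E'
from h import *
for n in ['wrist','top','side']:
    c=cam(n); pickle.dump(c,open(n+'3.pkl','wb')); save(c['image'],n+'3.png')
print(ctrl.state()['qpos'])
E
```

```text
t: 4.17
eef_pos: [0.4813, -0.2796, 0.2195]
tool_rot: [[-0.315, 0.949, 0.006], [0.949, 0.315, -0.005], [-0.007, 0.004, -1.0]]
contact_force: [0.0, 0.9, -1.7]
finger_gap: 0.0298
t: 5.17
eef_pos: [0.4203, -0.0203, 0.2144]
tool_rot: [[-0.05, 0.999, -0.0], [0.999, 0.05, -0.0], [-0.0, -0.0, -1.0]]
contact_force: [-0.2, 0.2, -2.0]
finger_gap: 0.0293
[-3.28703296e-01  1.16612380e-01  1.84052720e+00 -1.76075725e-05
  1.18493225e+00 -3.77376136e-01]
```

View pics/wrist3.png

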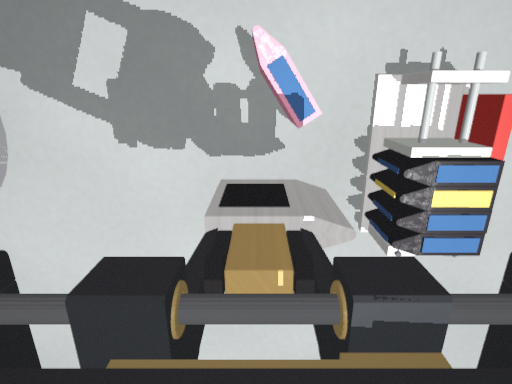

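View pics/side3.png

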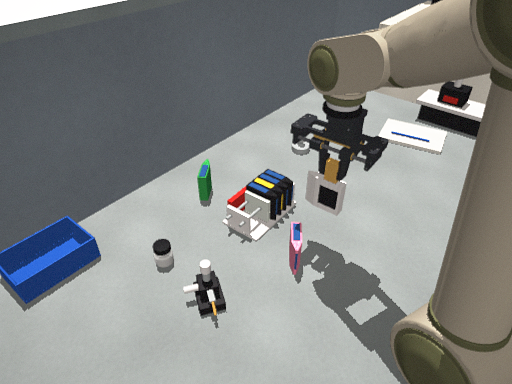

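```bash
python3 - <<'E'
from h import *
c=pickle.load(open('wrist3.pkl','rb')); 
save(cv2.resize(c['image'][80:265,350:512],None,fx=3.2,fy=3.2,interpolation=2),'wrist3c.png')
for n in ['wrist','top','side']:
    c=pickle.load(open(n+('3.pkl' if n!='top' else '0.pkl'),'rb')); P=cloud(c); hsv=cv2.cvtColor(c['image'],cv2.COLOR_RGB2HSV); H,S,V=[hsv[...,i] for i in range(3)]
    m0=(P[...,2]>0.078)&(P[...,2]<0.094)&(abs(P[...,0]-.61)<.07)&(abs(P[...,1]+.03)<.09)
    for nm,m in (('yel',m0&(H>20)&(H<34)&(S>120)),('blue',m0&(H>98)&(H<125)&(S>120))):
        k,l,st,ce=cv2.connectedComponentsWithStats(m.astype(np.uint8))
        for i in range(1,k):
            if st[i,4]>30:
                q=P[l==i]; r=cv2.minAreaRect((q[:,:2]*1000).astype(np.float32)); print(n,nm,st[i,4],np.round(r[0],1),np.round(r[1],1),round(r[2],1),'z',np.median(q[:,2]).round(4))
    mr=((H<6)|(H>174))&(S>150)&(abs(P[...,2]-.066)<.006)&(abs(P[...,0]-.65)<.04)
    q=P[mr]; 
    if len(q)>20: r=cv2.minAreaRect((q[:,:2]*1000).astype(np.float32)); print(n,'rail',len(q),r)
E
```

```text
wrist blue 1079 [ 6.11e+02 -5.00e-01] [56.6 16.5] 3.1 z 0.0868
wrist blue 915 [613.3 -48.9] [56.  17.3] 2.7 z 0.0869
wrist blue 853 [613.5 -73.2] [55.9 17.3] 3.3 z 0.0869
wrist rail 1002 ((648.1997680664062, 39.683773040771484), (14.939191818237305, 60.98125076293945), 4.772216320037842)
top yel 109 [611.1 -24.4] [54.3 16.5] 3.7 z 0.0869
top blue 105 [613.9 -48.8] [54.3 15.9] 3.0 z 0.0864
top blue 102 [613.9 -73. ] [54.  15.6] 2.8 z 0.087
top blue 111 [611.2   0.7] [17.2 54.7] 89.6 z 0.0862
top rail 149 ((652.7724609375, -3.4420089721679688), (13.865289688110352, 143.32322692871094), 5.674861907958984)
side yel 111 [613.9 -27.5] [57.6 23.3] 4.0 z 0.0876
side blue 185 [615.4 -63.3] [59.2 45.5] 3.2 z 0.0876
side blue 108 [611.8  -4.3] [58.1 23.7] 6.3 z 0.0876
side rail 110 ((649.3250122070312, 34.68941116333008), (13.397191047668457, 76.40845489501953), 4.686462879180908)
```

View pics/wrist3c.png

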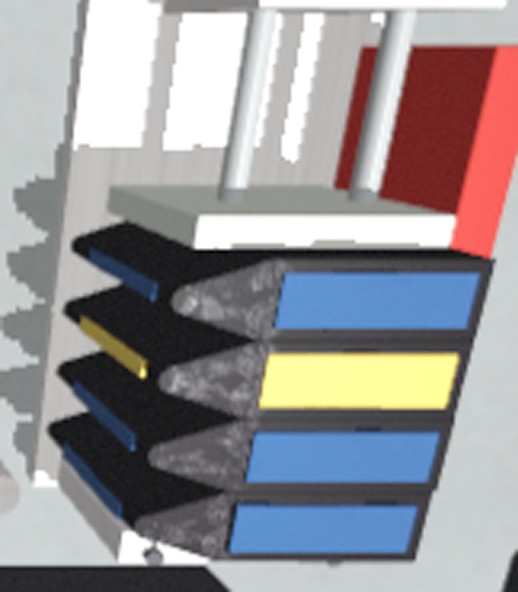

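```bash
python3 - <<'E'
from h import *
c=pickle.load(open('wrist3.pkl','rb')); P=cloud(c)
s=ctrl.state(); R=np.array(s['tool_rot']); p=np.array(s['eef_pos']); print(p.round(4), R.round(3).tolist(), np.degrees(np.arctan2(R[1,1],R[0,1])))
Q=(P-p)@R*1000   # tool coords mm
reg=np.zeros(P.shape[:2],bool); reg[165:300,195:365]=1
dz=Q[...,2]
# side face (tool x about +12): fit
m=reg&(abs(Q[...,0]-12)<3)&(Q[...,1]>-20)&(Q[...,1]<28)&(dz>35)&(dz<95)
q=Q[m]; A=np.c_[q[:,1],q[:,2],np.ones(len(q))]; print('side face',m.sum(),np.linalg.lstsq(A,q[:,0],rcond=None)[0], np.median(q[:,0]))
m=reg&(abs(dz-25)<5); q=Q[m]; print('top',m.sum(),q.min(0).round(1),q.max(0).round(1),np.median(q,0).round(1))
m=reg&(Q[...,0]>-10)&(Q[...,0]<30)&(dz>20)&(dz<115); q=Q[m]; print('y ext',np.percentile(q[:,1],[0,1,99,100]).round(1),'z ext',np.percentile(q[:,2],[1,99,100]))
m=m&(Q[...,1]>57); print('tip',Q[m].mean(0).round(1),m.sum())
# block side
hsv=cv2.cvtColor(c['image'],cv2.COLOR_RGB2HSV)
m=reg&(hsv[...,0]>12)&(hsv[...,0]<26)&(hsv[...,1]>90)&(dz>-25)&(dz<24); q=Q[m];print('block face',np.percentile(q[:,0],[5,50,95]).round(1),np.percentile(q[:,1],[1,99]).round(1))
# yellow in wrist
m=(hsv[...,0]>20)&(hsv[...,0]<36)&(hsv[...,1]>70)&(abs(P[...,2]-.086)<.008)&(abs(P[...,0]-.61)<.06)
print('yel',cv2.minAreaRect((P[m][:,:2]*1000).astype(np.float32)),m.sum())
m=(hsv[...,0]>98)&(hsv[...,0]<125)&(abs(P[...,2]-.08)<.01)&(abs(P[...,0]-.44)<.06)
print('pink sticker',P[m].min(0),P[m].max(0))
E
```

```text
[ 0.4203 -0.0205  0.2144] [[-0.049, 0.999, -0.0], [0.999, 0.049, 0.0], [0.0, -0.0, -1.0]] 2.789130294664955
side face 1876 [-6.80387733e-03 -4.14228036e-04  1.23443970e+01] 12.352735087514649
top 2607 [ -8.9 -31.4  20. ] [12.7 58.4 30. ] [ 7.8 20.8 25. ]
y ext [-31.6 -30.7  56.2  58.4] z ext [ 21.72719335 102.24563328 104.59644345]
tip [ 1.2 57.5 37.3] 27
block face [-1.   8.   8.6] [-14.   15.5]
yel ((613.0618286132812, -24.65749740600586), (58.4346809387207, 17.512996673583984), 2.4877097606658936) 1080
pink sticker [0.42363525 0.03928396 0.07867936] [0.46620905 0.09105269 0.08375666]
```

```bash
python3 -m pendant '[[0,0,0.004,10,0.3,-10,10],[0,0,0,20,0.5,-20,10],[0,0,0,20,0.5,-20,10],[0,0,0,12.5,0,-20,10],[0,0,0,0,0,-20,10],[0,0,0,0,0,-10,10],[0,0,0,0,0,-2,10],[0,0,0,0,0,0,10],[0,0,0,0,0,0,10],[0,0,0,0,0,0,10],[0,0,0,0,0,0,10]]'
python3 - <<'E'
from h import *
for n in ['wrist','top','side']:
    c=cam(n); pickle.dump(c,open(n+'4.pkl','wb')); 
    im=c['image']
    if n=='top': im=cv2.resize(im[150:260,200:330],None,fx=5,fy=5,interpolation=2)
    if n=='side': im=cv2.resize(im[130:270,200:370],None,fx=4,fy=4,interpolation=2)
    save(im,n+'4.png')
print(ctrl.state()['eef_pos'],ctrl.state()['contact_force'])
E
```

```text
t: 6.23
eef_pos: [0.483, -0.0186, 0.1137]
tool_rot: [[-0.054, 0.999, 0.002], [0.999, 0.054, -0.001], [-0.001, 0.002, -1.0]]
contact_force: [-0.8, -0.8, -2.1]
finger_gap: 0.0297
[ 0.48281152 -0.01845767  0.11318184] [-0.29890272  0.35900573 -3.18716471]
```

View pics/wrist4.png

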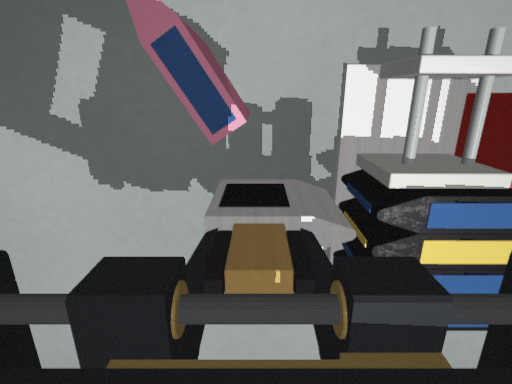

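View pics/side4.png

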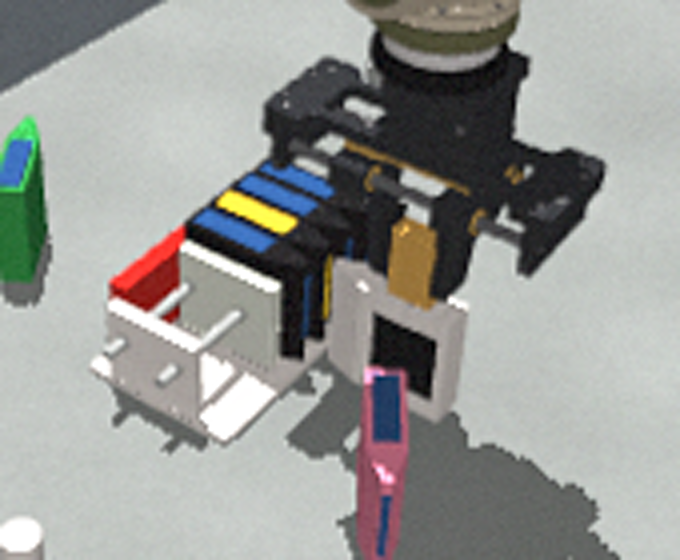

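```bash
cat > meas.py <<'E'
from h import *
def rep(c,s):
    P=cloud(c); R=np.array(s['tool_rot']); p=np.array(s['eef_pos']); Q=(P-p)@R*1000
    hsv=cv2.cvtColor(c['image'],cv2.COLOR_RGB2HSV); H,S,V=[hsv[...,i] for i in range(3)]
    m0=(abs(P[...,2]-.087)<.006)&(P[...,0]>.55)
    for nm,m in (('yel',m0&(H>18)&(H<36)&(S>70)),('blue',m0&(H>98)&(H<125)&(S>110))):
        k,l,st,ce=cv2.connectedComponentsWithStats(m.astype(np.uint8))
        for i in range(1,k):
            if st[i,4]>100:
                q=P[l==i]; r=cv2.minAreaRect((q[:,:2]*1000).astype(np.float32)); 
                w=(q.mean(0)[:2]*1000-np.array([600.5,-11.25])); print(nm,st[i,4],ce[i].round(),'tool xy',np.round(Q[l==i].mean(0),1),'rackxy',np.round([w@[.9986,.0523],w@[-.0523,.9986]],1),np.round(r[1],1),round(r[2],1),'z',q[:,2].mean().round(4))
    m=(abs(Q[...,0]-12)<3)&(Q[...,1]>-20)&(Q[...,1]<28)&(Q[...,2]>35)&(Q[...,2]<95)
    q=Q[m]; print('silver side',np.median(q[:,0]).round(2),np.polyfit(q[:,1],q[:,0],1).round(4))
    w=p[:2]*1000-np.array([600.5,-11.25]); print('TCP rack',np.round([w@[.9986,.0523],w@[-.0523,.9986]],2),'z',p[2].round(4),'yaw',np.degrees(np.arctan2(R[1,1],R[0,1])).round(2),'F',np.round(s['contact_force'],1),'T',np.round(s['torque'],2),'t',s['t'])
if __name__=='__main__':
    import sys
    s=ctrl.state(); c=cam('wrist'); save(c['image'],sys.argv[1]); rep(c,s)
E
python3 meas.py wrist5.png
```

```text
yel 2263 [466. 252.] tool xy [-12.9 127.9  26.6] rackxy [ 10.1 -13.8] [55.7 19.2] 3.4 z 0.0867
blue 2187 [470. 216.] tool xy [ 11.2 125.4  26.5] rackxy [ 7.5 10.4] [51.4 17.2] 3.0 z 0.0868
blue 1142 [470. 283.] tool xy [-35.2 135.4  26.5] rackxy [ 17.6 -36. ] [44.9 14.7] 3.9 z 0.0868
blue 159 [468. 326.] tool xy [-69.1 141.4  26.6] rackxy [ 23.6 -69.9] [26.9  4.8] 3.0 z 0.0867
silver side 12.16 [-6.60000e-03  1.21374e+01]
TCP rack [-117.9    -1.04] z 0.1132 yaw 3.09 F [-0.3  0.4 -3.2] T [-0.05 -0.08 -0.03] t 6.3833
```

```bash
python3 -m pendant '[[0,0,0.004,4,0.2,-0.6,10],[0,0,0,6,0.3,-0.6,10],[0,0,0,6,0.3,0,10],[0,0,0,6,0.3,0,10],[0,0,0,3,0.2,0,10],[0,0,0,0,0,0,10],[0,0,0,0,0,0,10]]';python3 meas.py wrist6.png
```

```text
t: 7.02
eef_pos: [0.5077, -0.017, 0.1114]
tool_rot: [[-0.058, 0.998, -0.0], [0.998, 0.058, 0.0], [0.0, -0.0, -1.0]]
contact_force: [0.3, 0.1, -2.7]
finger_gap: 0.0294
yel 1900 [434. 253.] tool xy [-12.3 107.2  24.5] rackxy [ 14.3 -12.6] [57.3 17.6] 2.4 z 0.0868
blue 2509 [436. 218.] tool xy [ 10.8 103.9  24.5] rackxy [10.8 10.5] [57.2 17.2] 2.9 z 0.0868
blue 398 [453. 284.] tool xy [-34.6 123.4  24.5] rackxy [ 30.6 -34.8] [22.  12.3] 0.4 z 0.0868
silver side 12.16 [-6.6000e-03  1.2146e+01]
TCP rack [-92.96  -0.94] z 0.1114 yaw 3.33 F [ 0.3  0.1 -2.7] T [-0.08 -0.08  0.  ] t 7.0167
```

View pics/wrist6.png

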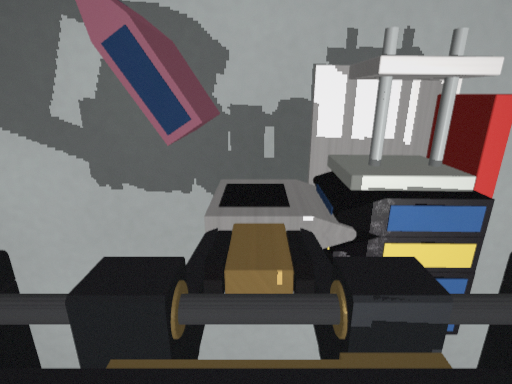

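```bash
python3 -m pendant '[[0,0,0,3,0.15,0.6,10],[0,0,0,3,0.15,0,10],[0,0,0,1.5,0.6,0,10],[0,0,0,1.5,0.6,0,10],[0,0,0,1.5,0.6,0,10],[0,0,0,1.5,0.6,0,10],[0,0,0,0,0,0,10]]';python3 meas.py wrist7.png;  python3 -m pendant '[[0,0,0,1.5,0.6,0,10],[0,0,0,1.5,0.6,0,10],[0,0,0,1.5,0.6,0,10],[0,0,0,1.5,0.6,0,10],[0,0,0,0,0,0,10]]'; python3 meas.py wrist8.png
```

```text
t: 7.65
eef_pos: [0.5198, -0.0145, 0.112]
tool_rot: [[-0.058, 0.998, -0.0], [0.998, 0.058, -0.0], [-0.0, -0.0, -1.0]]
contact_force: [-1.8, -4.3, -2.7]
finger_gap: 0.0293
yel 1522 [415. 254.] tool xy [-13.1  96.3  25.3] rackxy [ 15.6 -11.5] [57.4 17.1] 1.6 z 0.0867
blue 2494 [416. 217.] tool xy [11.1 92.8 25.1] rackxy [11.9 12.7] [17.  56.9] 89.1 z 0.0869
silver side 11.75 [-1.15000e-02  1.17597e+01]
TCP rack [-80.79   1.03] z 0.112 yaw 3.32 F [-1.8 -4.3 -2.7] T [-0.73  0.23 -0.22] t 7.65
t: 8.12
eef_pos: [0.5259, -0.0121, 0.1121]
tool_rot: [[-0.058, 0.998, 0.0], [0.998, 0.058, -0.0], [-0.0, 0.0, -1.0]]
contact_force: [-1.5, -3.4, -2.8]
finger_gap: 0.0295
yel 1151 [406. 255.] tool xy [-14.   90.8  25.4] rackxy [ 16.3 -10.4] [17.1 58.1] 84.9 z 0.0867
blue 2483 [404. 216.] tool xy [11.8 85.7 25.2] rackxy [11.1 15.3] [16.8 56.2] 85.2 z 0.0869
silver side 11.69 [-1.15000e-02  1.16887e+01]
TCP rack [-74.57   3.09] z 0.1121 yaw 3.32 F [-1.5 -3.4 -2.8] T [-0.8   0.21 -0.19] t 8.1167
```

View pics/wrist8.png

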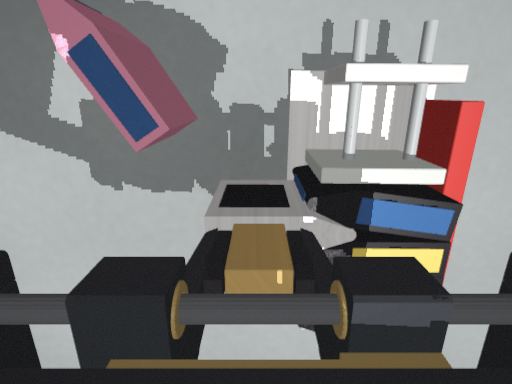

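```bash
python3 - <<'E'
from h import *
c=cam('wrist'); save(cv2.resize(c['image'][140:290,290:480],None,fx=4,fy=4,interpolation=2),'w9.png')
c=cam('side'); save(cv2.resize(c['image'][150:250,210:330],None,fx=6,fy=6,interpolation=2),'s9.png')
E
```

```text
(no output)
```

View pics/w9.png

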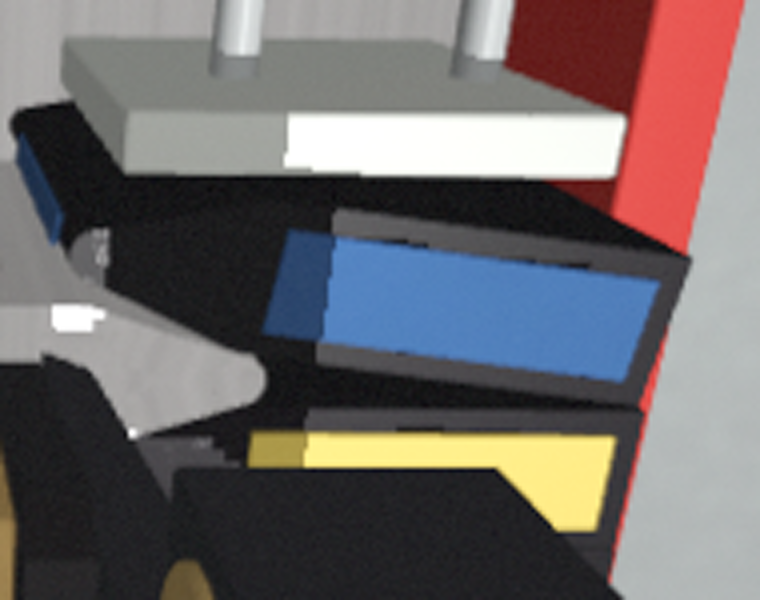

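View pics/s9.png

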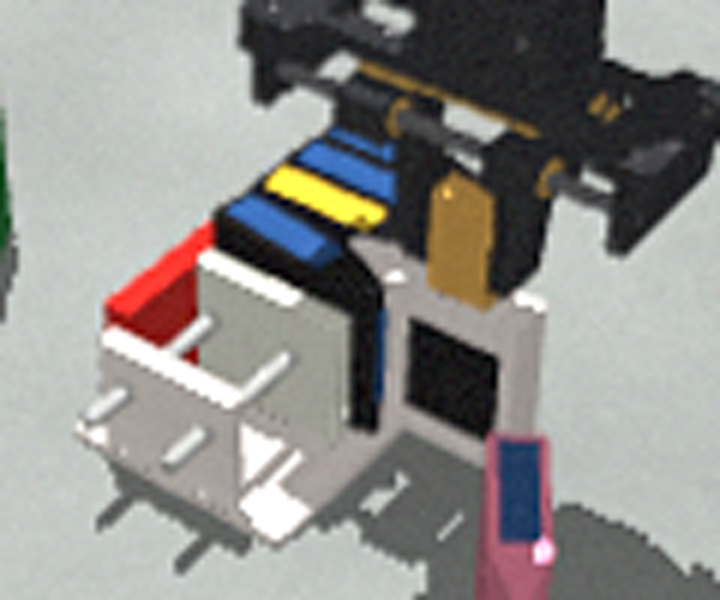

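```bash
python3 -m pendant '[[0,0,0,1.5,0.65,0,10],[0,0,0,1.5,0.65,0,10],[0,0,0,1.5,0.65,0,10],[0,0,0,1.5,0.65,0,10],[0,0,0,1.5,0.65,0,10],[0,0,0,0,0,0,10]]';python3 meas.py wrist10.png;  python3 -m pendant '[[0,0,0,1.5,0.65,0,10],[0,0,0,1.5,0.65,0,10],[0,0,0,1.5,0.65,0,10],[0,0,0,1.5,0.65,0,10],[0,0,0,0,0,0,10]]'; python3 meas.py wrist11.png
python3 - <<'E'
from h import *
c=cam('wrist'); save(cv2.resize(c['image'][120:290,270:480],None,fx=3.5,fy=3.5,interpolation=2),'w11.png')
E
```

```text
t: 8.77
eef_pos: [0.5332, -0.0088, 0.1121]
tool_rot: [[-0.058, 0.998, -0.0], [0.998, 0.058, -0.0], [-0.0, -0.0, -1.0]]
contact_force: [-1.2, -4.3, -2.9]
finger_gap: 0.0294
yel 582 [392. 255.] tool xy [-14.4  82.3  25.4] rackxy [15.4 -7.9] [11.2 58. ] 84.1 z 0.0866
blue 2486 [390. 216.] tool xy [11.9 77.6 25.2] rackxy [10.4 18.4] [17.  56.4] 79.8 z 0.0869
silver side 11.69 [-9.00000e-03  1.16843e+01]
TCP rack [-67.04   5.99] z 0.1121 yaw 3.33 F [-1.2 -4.3 -2.9] T [-0.89  0.21 -0.15] t 8.7667
t: 9.23
eef_pos: [0.5392, -0.0062, 0.1121]
tool_rot: [[-0.058, 0.998, -0.0], [0.998, 0.058, -0.0], [-0.0, -0.0, -1.0]]
contact_force: [-0.6, -5.0, -3.2]
finger_gap: 0.0295
yel 194 [368. 256.] tool xy [-15.3  67.8  25.8] rackxy [ 6.9 -6.7] [56.5  7. ] 6.2 z 0.0862
blue 2478 [379. 216.] tool xy [12.  71.2 25.2] rackxy [10.1 20.7] [16.8 56.6] 76.3 z 0.0869
silver side 11.71 [-6.00000e-03  1.16954e+01]
TCP rack [-60.94   8.28] z 0.1121 yaw 3.33 F [-0.6 -5.  -3.2] T [-0.94  0.23 -0.12] t 9.2333
```

View pics/w11.png

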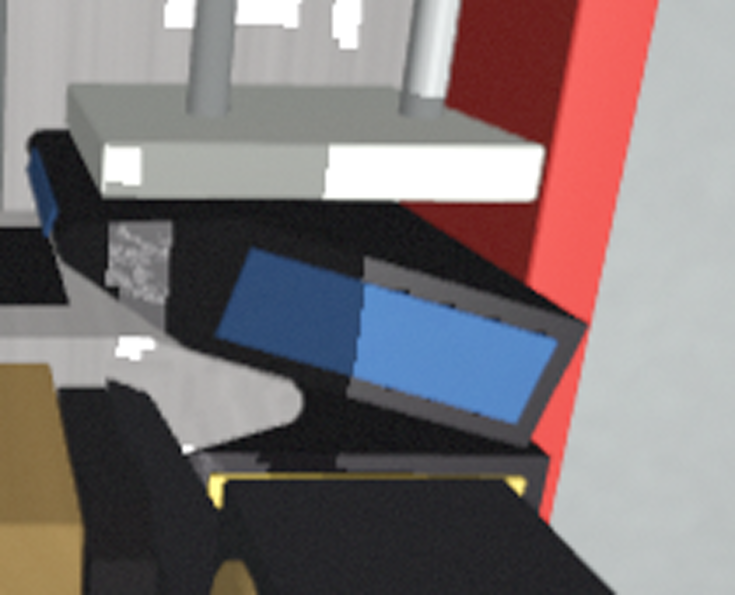

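```bash
python3 -m pendant '[[0,0,0,1.5,0.6,0,10],[0,0,0,1.5,0.6,0,10],[0,0,0,1.5,0.6,0,10],[0,0,0,1.5,0.6,0,10],[0,0,0,1.5,0.6,0,10],[0,0,0,0,0,0,10]]';python3 meas.py wrist12.png;  python3 -m pendant '[[0,0,0,1.5,0.2,0,10],[0,0,0,1.5,0.1,0,10],[0,0,0,1.5,0.1,0,10],[0,0,0,1.5,0.1,0,10],[0,0,0,0,0,0,10]]'; python3 meas.py wrist13.png
python3 - <<'E'
from h import *
c=cam('wrist'); save(cv2.resize(c['image'][120:290,270:480],None,fx=3.5,fy=3.5,interpolation=2),'w13.png')
c=cam('side'); save(cv2.resize(c['image'][150:250,210:330],None,fx=6,fy=6,interpolation=2),'s13.png')
E
```

```text
t: 9.83
eef_pos: [0.5466, -0.0033, 0.112]
tool_rot: [[-0.058, 0.998, -0.001], [0.998, 0.058, -0.0], [-0.0, -0.001, -1.0]]
contact_force: [-2.0, -4.3, -2.9]
finger_gap: 0.0292
blue 2507 [367. 213.] tool xy [13.7 63.6 25. ] rackxy [10.1 24.8] [16.7 56. ] 74.7 z 0.087
silver side 11.62 [-3.70000e-03  1.16148e+01]
TCP rack [-53.44  10.77] z 0.112 yaw 3.33 F [-2.  -4.3 -2.9] T [-1.13  0.41 -0.17] t 9.8333
t: 10.3
eef_pos: [0.5525, -0.0029, 0.112]
tool_rot: [[-0.058, 0.998, -0.001], [0.998, 0.058, -0.0], [-0.0, -0.001, -1.0]]
contact_force: [-1.7, -5.7, -3.4]
finger_gap: 0.0291
yel 105 [269. 225.] tool xy [ 7.5  6.8 21.6] rackxy [-40.8  18.4] [17.2  1.3] 3.0 z 0.0904
blue 2533 [357. 210.] tool xy [15.7 57.8 25. ] rackxy [10.2 26.9] [16.8 56.3] 74.4 z 0.087
blue 264 [308. 335.] tool xy [-74.6  33.9  25.1] rackxy [-13.2 -63.5] [10.1 16.8] 7.1 z 0.0869
silver side 11.65 [2.00000e-04 1.16331e+01]
TCP rack [-47.49  10.85] z 0.112 yaw 3.32 F [-1.7 -5.7 -3.4] T [-1.11  0.39 -0.16] t 10.3
```

View pics/w13.png

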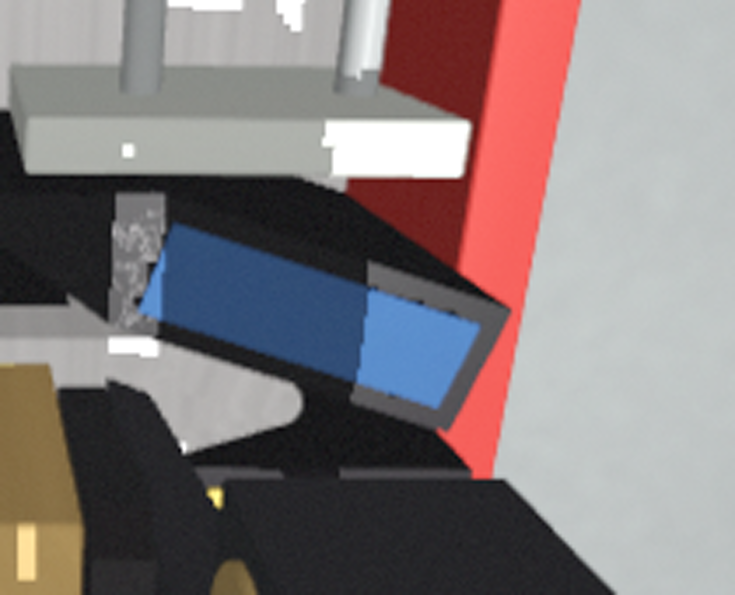

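View pics/s13.png

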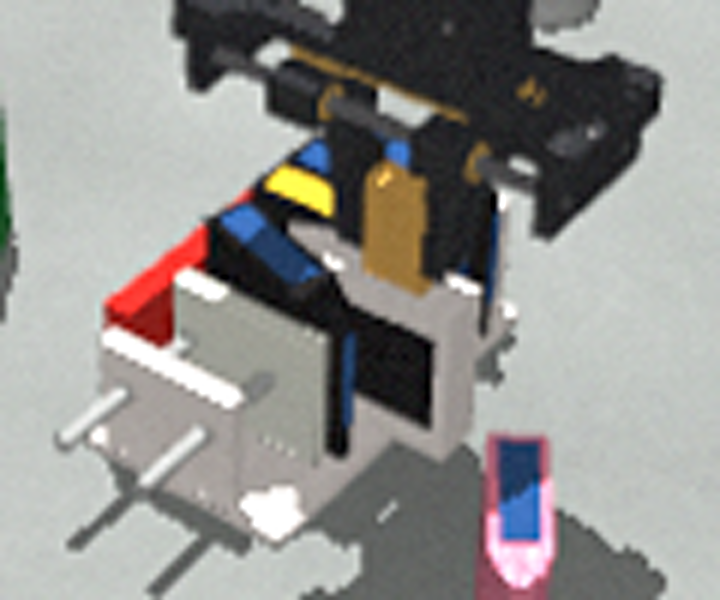

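```bash
python3 -m pendant '[[0,0,0,1.5,0.08,0,10],[0,0,0,1.5,0.08,0,10],[0,0,0,1.5,0.08,0,10],[0,0,0,1.5,0.08,0,10],[0,0,0,0,0,0,10]]';python3 meas.py wrist14.png;  python3 -m pendant '[[0,0,0,1.5,0.08,0,10],[0,0,0,1.5,0.08,0,10],[0,0,0,1.5,0.08,0,10],[0,0,0,1.5,0.08,0,10],[0,0,0,0,0,0,10]]'; python3 meas.py wrist15.png
python3 - <<'E'
from h import *
c=cam('wrist'); save(cv2.resize(c['image'][120:290,250:460],None,fx=3.5,fy=3.5,interpolation=2),'w15.png')
E
```

```text
t: 10.87
eef_pos: [0.5585, -0.0026, 0.112]
tool_rot: [[-0.058, 0.998, -0.001], [0.998, 0.058, -0.0], [-0.0, -0.001, -1.0]]
contact_force: [-2.5, -4.9, -2.7]
finger_gap: 0.0298
yel 137 [264. 225.] tool xy [ 7.5  4.  21.5] rackxy [-37.6  18.3] [23.   1.2] 3.0 z 0.0905
blue 2557 [347. 207.] tool xy [17.7 52.  25. ] rackxy [10.3 28.8] [17.  55.8] 74.7 z 0.087
blue 431 [303. 334.] tool xy [-74.3  30.9  25.1] rackxy [-10.2 -63.3] [16.6 16.8] 2.5 z 0.0869
silver side 11.6 [2.20000e-03 1.16041e+01]
TCP rack [-41.53  10.82] z 0.112 yaw 3.33 F [-2.5 -4.9 -2.7] T [-1.21  0.46 -0.13] t 10.8667
t: 11.33
eef_pos: [0.5643, -0.0024, 0.1119]
tool_rot: [[-0.058, 0.998, -0.001], [0.998, 0.058, -0.0], [-0.0, -0.001, -1.0]]
contact_force: [-3.3, -6.0, -2.4]
finger_gap: 0.0293
yel 170 [259. 225.] tool xy [ 7.5  1.1 21.5] rackxy [-34.6  18.3] [28.9  1.4] 3.0 z 0.0904
blue 2589 [337. 204.] tool xy [19.6 46.2 24.9] rackxy [10.4 30.7] [17.1 55.4] 74.7 z 0.0869
blue 594 [299. 334.] tool xy [-74.1  28.   25. ] rackxy [ -7.3 -63.2] [22.4 17.1] 3.0 z 0.0869
silver side 11.61 [1.70000e-03 1.16223e+01]
TCP rack [-35.65  10.78] z 0.1119 yaw 3.33 F [-3.3 -6.  -2.4] T [-1.22  0.55 -0.2 ] t 11.3333
```

View pics/w15.png

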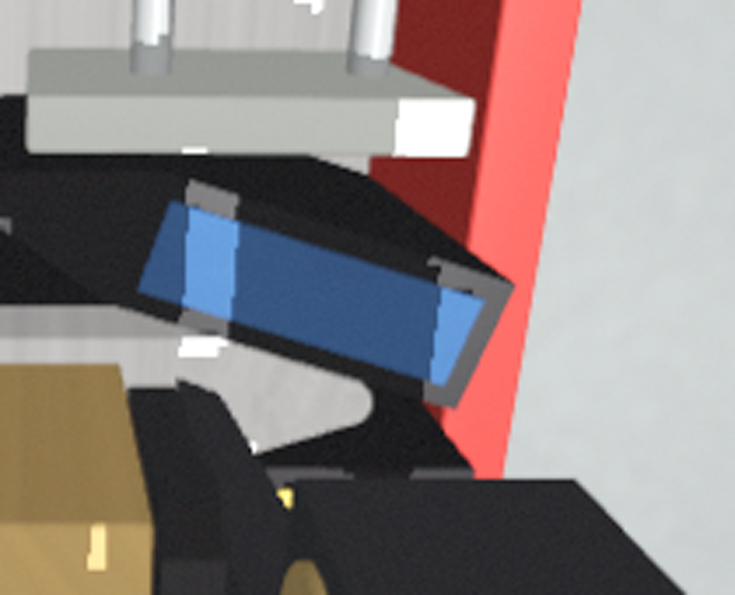

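```bash
python3 -m pendant '[[0,0,0,1.5,0.08,0,10],[0,0,0,1.5,0.08,0,10],[0,0,0,1.5,0.08,0,10],[0,0,0,1.5,0.08,0,10],[0,0,0,0,0,0,10]]';python3 meas.py wrist16.png
python3 - <<'E'
from h import *
c=cam('wrist'); save(cv2.resize(c['image'][120:290,250:460],None,fx=3.5,fy=3.5,interpolation=2),'w16.png')
c=cam('top'); save(cv2.resize(c['image'][160:230,205:305],None,fx=7,fy=7,interpolation=2),'t16.png')
c=cam('side'); save(cv2.resize(c['image'][150:250,210:330],None,fx=6,fy=6,interpolation=2),'s16.png')
E
```

```text
t: 11.85
eef_pos: [0.5711, -0.0017, 0.1122]
tool_rot: [[-0.058, 0.998, 0.001], [0.998, 0.058, -0.0], [-0.0, 0.001, -1.0]]
contact_force: [0.8, -4.6, -3.0]
finger_gap: 0.0299
yel 166 [259. 225.] tool xy [ 7.6  1.1 21.6] rackxy [-27.8  18.6] [29.   1.7] 3.3 z 0.0906
blue 2632 [330. 196.] tool xy [23.9 41.4 25.3] rackxy [12.4 35.2] [55.4 17. ] 3.5 z 0.0869
blue 788 [294. 334.] tool xy [-74.4  24.6  25.3] rackxy [ -3.8 -63.2] [29.3 17.4] 4.5 z 0.0869
silver side 11.62 [-0.0249 11.3508]
TCP rack [-28.88  11.03] z 0.1122 yaw 3.33 F [ 0.8 -4.6 -3. ] T [-0.95 -0.14 -0.12] t 11.85
```

View pics/w16.png

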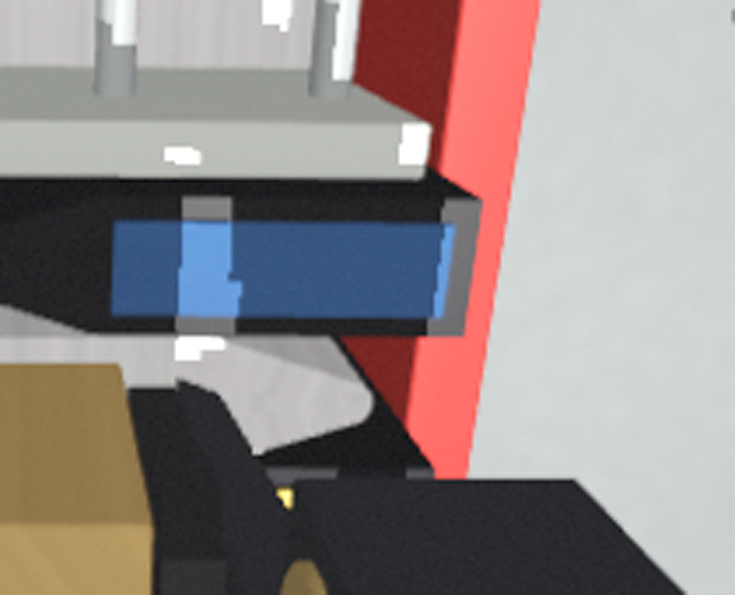

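View pics/s16.png

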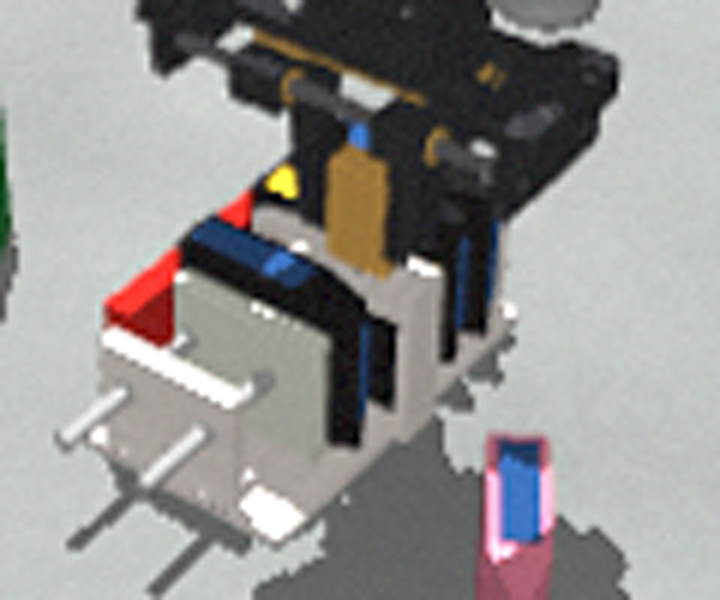

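```bash
python3 -m pendant '[[0,0,0,1.5,0.08,0,10],[0,0,0,1.5,0.08,0,10],[0,0,0,1.5,0.08,0,10],[0,0,0,1.5,0.08,0,10],[0,0,0,1.5,0.08,0,10],[0,0,0,1.5,0.08,0,10],[0,0,0,0,0,0,10],[0,0,0,0,0,0,10]]'; python3 -m pendant '[[0,0,0,0,0,-0.4,10],[0,0,0,0,0,0,10],[0,0,0,0,0,0,10]]'; python3 -m pendant '[[0,0,0,0,0,-0.4,10],[0,0,0,0,0,0,10],[0,0,0,0,0,0,10]]';python3 -m pendant '[[0,0,0,0,0,-0.3,10],[0,0,0,0,0,0,10],[0,0,0,0,0,0,10]]'; python3 meas.py wrist17.png
```

```text
t: 12.72
eef_pos: [0.5797, -0.0012, 0.1121]
tool_rot: [[-0.058, 0.998, -0.0], [0.998, 0.058, 0.0], [0.0, -0.0, -1.0]]
contact_force: [0.1, -5.0, -3.3]
finger_gap: 0.0293
t: 12.97
eef_pos: [0.5798, -0.0012, 0.1118]
tool_rot: [[-0.058, 0.998, 0.0], [0.998, 0.058, -0.0], [-0.0, 0.0, -1.0]]
contact_force: [0.6, -4.6, -2.3]
finger_gap: 0.0293
t: 13.22
eef_pos: [0.5798, -0.0013, 0.1115]
tool_rot: [[-0.058, 0.998, 0.0], [0.998, 0.058, -0.0], [-0.0, 0.0, -1.0]]
contact_force: [0.4, -4.7, -1.5]
finger_gap: 0.0294
t: 13.47
eef_pos: [0.5798, -0.0013, 0.1112]
tool_rot: [[-0.058, 0.998, 0.001], [0.998, 0.058, -0.0], [-0.0, 0.001, -1.0]]
contact_force: [0.2, -4.6, -1.5]
finger_gap: 0.0296
yel 206 [259. 226.] tool xy [ 7.6  0.7 21.1] rackxy [-19.5  18.6] [28.9  1.4] 2.7 z 0.0901
blue 2659 [315. 197.] tool xy [24.  32.6 24.3] rackxy [12.4 35.2] [55.6 17.1] 2.4 z 0.0869
blue 1086 [288. 335.] tool xy [-73.8  20.2  24.3] rackxy [  0.5 -62.6] [38.1 18.3] 3.7 z 0.087
silver side 11.59 [-0.036  10.9923]
TCP rack [-20.14  11.04] z 0.1112 yaw 3.32 F [ 0.2 -4.6 -1.5] T [-1.04 -0.18 -0.14] t 13.4667
```

```bash
python3 -m pendant '[[0,0,0,1,0.05,-0.2,10],[0,0,0,1,0.05,-0.2,10],[0,0,0,1,0.05,0,10],[0,0,0,1,0.05,0,10],[0,0,0,0,0,0,10],[0,0,0,0,0,0,10]]'; python3 -m pendant '[[0,0,0,0.7,0.04,0,10],[0,0,0,0,0,0,10],[0,0,0,0,0,0,10]]'; python3 -m pendant '[[0,0,0,0.7,0.04,0,10],[0,0,0,0,0,0,10],[0,0,0,0,0,0,10]]'
```

```text
t: 14.02
eef_pos: [0.5836, -0.001, 0.1108]
tool_rot: [[-0.058, 0.998, -0.0], [0.998, 0.058, -0.0], [-0.0, -0.0, -1.0]]
contact_force: [-0.7, -5.1, -0.4]
finger_gap: 0.0295
t: 14.27
eef_pos: [0.5843, -0.001, 0.1108]
tool_rot: [[-0.058, 0.998, -0.0], [0.998, 0.058, -0.0], [-0.0, -0.0, -1.0]]
contact_force: [-1.5, -5.2, -0.5]
finger_gap: 0.0297
t: 14.52
eef_pos: [0.585, -0.001, 0.1108]
tool_rot: [[-0.058, 0.998, -0.0], [0.998, 0.058, -0.0], [-0.0, -0.0, -1.0]]
contact_force: [-0.7, -6.5, 0.2]
finger_gap: 0.0296
```

```bash
for i in 1; do python3 -m pendant '[[0,0,0,0.5,0.03,0,10],[0,0,0,0,0,0,10],[0,0,0,0,0,0,10]]'; done; python3 -m pendant '[[0,0,0,0.5,0.03,0,10],[0,0,0,0,0,0,10],[0,0,0,0,0,0,10]]';python3 -m pendant '[[0,0,0,0.4,0.02,0,10],[0,0,0,0,0,0,10],[0,0,0,0,0,0,10]]'
```

```text
t: 14.77
eef_pos: [0.5855, -0.0009, 0.1108]
tool_rot: [[-0.058, 0.998, -0.0], [0.998, 0.058, -0.0], [-0.0, -0.0, -1.0]]
contact_force: [-2.1, -5.3, 0.2]
finger_gap: 0.0296
t: 15.02
eef_pos: [0.5859, -0.0009, 0.1108]
tool_rot: [[-0.058, 0.998, -0.0], [0.998, 0.058, -0.0], [-0.0, -0.0, -1.0]]
contact_force: [-0.5, -5.5, 0.7]
finger_gap: 0.0297
t: 15.27
eef_pos: [0.5861, -0.0009, 0.1108]
tool_rot: [[-0.058, 0.998, -0.001], [0.998, 0.058, -0.0], [-0.0, -0.001, -1.0]]
contact_force: [-4.3, -4.8, 2.1]
finger_gap: 0.0296
```

```bash
python3 -m pendant '[[0,0,0,0.3,0.02,0,10],[0,0,0,0,0,0,10]]';python3 -m pendant '[[0,0,0,0.3,0.02,0,10],[0,0,0,0,0,0,10]]'
```

```text
t: 15.43
eef_pos: [0.5861, -0.0009, 0.1108]
tool_rot: [[-0.058, 0.998, -0.002], [0.998, 0.058, -0.0], [0.0, -0.002, -1.0]]
contact_force: [-4.5, -5.0, 2.9]
finger_gap: 0.0296
t: 15.6
eef_pos: [0.5862, -0.0009, 0.1109]
tool_rot: [[-0.058, 0.998, -0.002], [0.998, 0.058, -0.0], [0.0, -0.002, -1.0]]
contact_force: [-6.3, -5.7, 3.2]
finger_gap: 0.0297
```

```bash
python3 -m pendant '[[0,0,0,0.4,0.02,0,10],[0,0,0,0,0,0,10]]';python3 -m pendant '[[0,0,0,0.4,0.02,0,10],[0,0,0,0,0,0,10]]'; python3 -m pendant '[[0,0,0,0.4,0.02,0,10],[0,0,0,0,0,0,10]]'
```

```text
t: 15.77
eef_pos: [0.5863, -0.0008, 0.1109]
tool_rot: [[-0.058, 0.998, -0.003], [0.998, 0.058, -0.0], [0.0, -0.003, -1.0]]
contact_force: [-8.8, -6.1, 4.6]
finger_gap: 0.0298
t: 15.93
eef_pos: [0.5864, -0.0008, 0.1109]
tool_rot: [[-0.058, 0.998, -0.004], [0.998, 0.058, -0.0], [0.0, -0.004, -1.0]]
contact_force: [-11.1, -5.9, 7.9]
finger_gap: 0.0292
t: 16.1
eef_pos: [0.5865, -0.0008, 0.1109]
tool_rot: [[-0.058, 0.998, -0.005], [0.998, 0.058, -0.0], [0.0, -0.005, -1.0]]
contact_force: [-13.7, -6.2, 8.7]
finger_gap: 0.0297
```

```bash
python3 -m pendant '[[0,0,0,0.1,0,0,10],[0,0,0,0,0,0,10]]';python3 -m pendant '[[0,0,0,0,0,0,10],[0,0,0,0,0,0,10],[0,0,0,0,0,0,10]]'; python3 -m pendant '[[0,0,0,0,0,0,10],[0,0,0,0,0,0,10]]'; python3 meas.py wrist18.png
python3 - <<'E'
from h import *
c=cam('wrist'); save(c['image'],'w18.png')
c=cam('side'); save(cv2.resize(c['image'][150:250,210:330],None,fx=6,fy=6,interpolation=2),'s18.png')
E
```

```text
t: 16.27
eef_pos: [0.5865, -0.0008, 0.111]
tool_rot: [[-0.058, 0.998, -0.005], [0.998, 0.058, -0.0], [0.0, -0.005, -1.0]]
contact_force: [-12.4, -5.2, 8.2]
finger_gap: 0.0295
t: 16.52
eef_pos: [0.5865, -0.0008, 0.111]
tool_rot: [[-0.058, 0.998, -0.005], [0.998, 0.058, -0.0], [0.0, -0.005, -1.0]]
contact_force: [-14.6, -6.0, 8.3]
finger_gap: 0.0295
t: 16.68
eef_pos: [0.5865, -0.0008, 0.111]
tool_rot: [[-0.058, 0.998, -0.005], [0.998, 0.058, -0.0], [0.0, -0.005, -1.0]]
contact_force: [-13.5, -6.3, 8.0]
finger_gap: 0.0298
yel 214 [259. 226.] tool xy [ 7.5  1.  21. ] rackxy [-12.6  18.7] [28.9  1.5] 3.3 z 0.0899
blue 2705 [304. 197.] tool xy [24.  26.2 23.9] rackxy [12.5 35.4] [55.7 16.9] 2.7 z 0.0869
blue 1325 [283. 335.] tool xy [-73.7  17.1  23.9] rackxy [  4.  -62.5] [44.7 18.9] 3.3 z 0.0869
silver side 11.4 [-0.1163  9.2398]
TCP rack [-13.43  11.17] z 0.111 yaw 3.34 F [-13.5  -6.3   8. ] T [-1.19  2.12 -0.16] t 16.6833
```

View pics/w18.png

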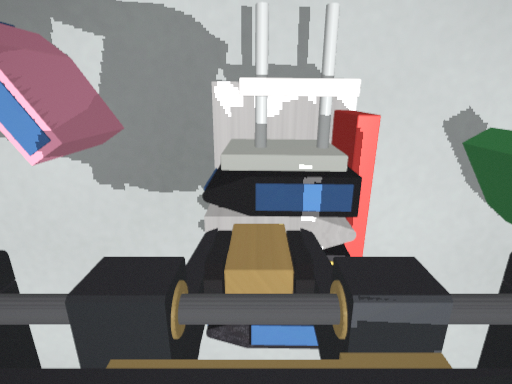

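View pics/s18.png

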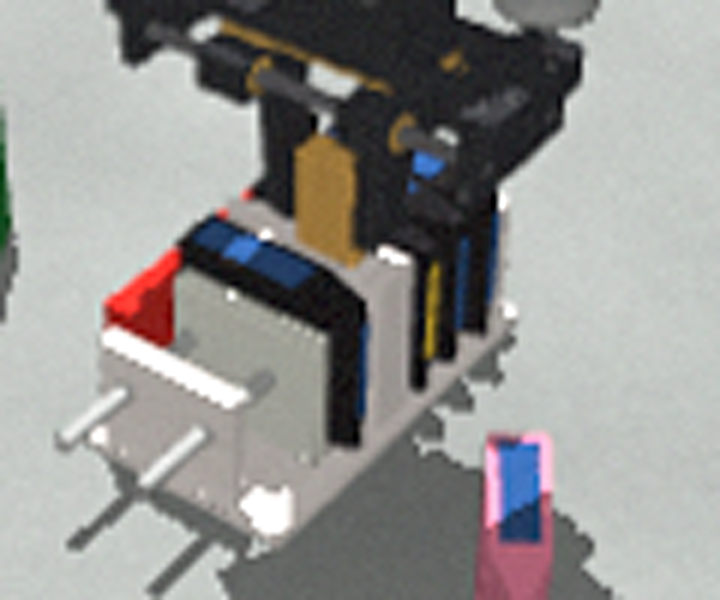

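```bash
python3 -m pendant '[[0,0,0,-0.7,-0.04,0,10],[0,0,0,-0.7,-0.04,0,10],[0,0,0,-0.6,-0.03,0,10],[0,0,0,0,0,0,10],[0,0,0,0,0,0,10]]';python3 -m pendant '[[0,0,0,0,-0.4,0,10],[0,0,0,0,-0.4,0,10],[0,0,0,0,0,0,10],[0,0,0,0,0,0,10]]'; python3 meas.py wrist19.png
```

```text
t: 17.25
eef_pos: [0.586, -0.0009, 0.1108]
tool_rot: [[-0.058, 0.998, -0.001], [0.998, 0.058, -0.0], [0.0, -0.001, -1.0]]
contact_force: [-3.5, -4.5, 0.6]
finger_gap: 0.0295
t: 17.58
eef_pos: [0.5861, -0.0015, 0.1107]
tool_rot: [[-0.058, 0.998, -0.001], [0.998, 0.058, 0.0], [0.0, -0.001, -1.0]]
contact_force: [-4.1, -2.8, 3.4]
finger_gap: 0.0296
yel 210 [259. 226.] tool xy [ 7.7  1.  20.6] rackxy [-12.9  18.2] [29.2  1.3] 3.0 z 0.0901
blue 2677 [304. 197.] tool xy [24.2 26.4 23.9] rackxy [12.4 34.8] [55.6 17.3] 2.6 z 0.0869
blue 1271 [283. 335.] tool xy [-73.3  17.   23.8] rackxy [  3.6 -62.7] [44.8 18.2] 2.1 z 0.087
silver side 11.55 [ 0.0508 12.4739]
TCP rack [-13.86  10.49] z 0.1107 yaw 3.33 F [-4.1 -2.8  3.4] T [-0.58  0.63 -0.05] t 17.5833
```

```bash
python3 -m pendant '[[0,0,0,-0.5,-0.3,0,10],[0,0,0,0,0,0,10],[0,0,0,0,0,0,36],[0,0,0,0,0,0,40],[0,0,0,0,0,0,50],[0,0,0,0,0,0,60],[0,0,0,0,0,0,60],[0,0,0,0,0,0,60]]'; python3 meas.py wrist20.png
```

```text
t: 18.3
eef_pos: [0.5859, -0.0019, 0.1106]
tool_rot: [[-0.058, 0.998, 0.0], [0.998, 0.058, 0.0], [0.0, 0.0, -1.0]]
contact_force: [-0.3, -0.4, 0.2]
finger_gap: 0.0529
yel 204 [259. 227.] tool xy [ 6.7  0.9 20.5] rackxy [-13.3  16.8] [28.9  1.4] 2.3 z 0.0901
yel 426 [301. 273.] tool xy [-25.5  26.8  23.8] rackxy [ 12.8 -15.3] [12.5 19. ] 10.0 z 0.0868
blue 2673 [304. 199.] tool xy [23.  26.4 23.7] rackxy [12.2 33.3] [55.8 17.3] 2.2 z 0.0869
blue 1652 [293. 334.] tool xy [-73.   23.6  23.7] rackxy [  9.9 -62.8] [55.3 17.8] 3.2 z 0.0869
silver side 10.88 [-0.3556  4.2944]
TCP rack [-14.11  10.13] z 0.1106 yaw 3.33 F [-0.3 -0.4  0.2] T [-0.06 -0.11  0.06] t 18.3
```

View pics/wrist20.png

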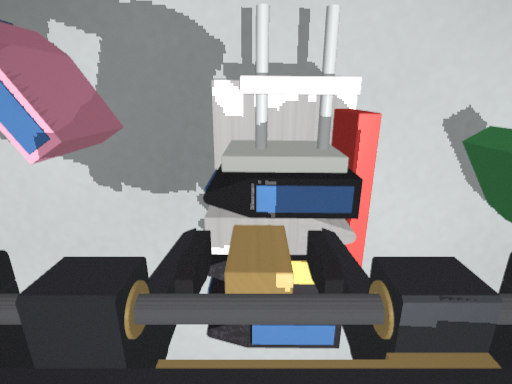

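```bash
python3 -m pendant '[[0,0,0,0,0,3,60],[0,0,0,0,0,8,60],[0,0,0,0,0,15,60],[0,0,0,0,0,20,60],[0,0,0,0,0,30,60],[0,0,0,0,0,30,60],[0,0,0,0,0,30,60],[0,0,0,0,0,0,60],[0,0,0,0,0,0,60]]'
python3 -m pendant '[[0,0,0,-30,0,0,60],[0,0,0,-40,0,0,60],[0,0,0,-40,0,0,60],[0,0,0,-20,0,0,60],[0,0,0,0,0,0,60],[0,0,0,0,0,0,60]]'
python3 - <<'E'
from h import *
for n in ['wrist','top','side']:
    s=ctrl.state(); c=cam(n); pickle.dump((c,s),open(n+'21.pkl','wb')); im=c['image']
    if n=='top': im=cv2.resize(im[150:240,200:310],None,fx=7,fy=6.6,interpolation=2)
    if n=='side': im=cv2.resize(im[140:250,200:340],None,fx=5.5,fy=5.4,interpolation=2)
    save(im,n+'21.png')
E
```

```text
t: 19.1
eef_pos: [0.5863, -0.002, 0.2486]
tool_rot: [[-0.058, 0.998, 0.004], [0.998, 0.058, -0.001], [-0.001, 0.004, -1.0]]
contact_force: [-0.2, 0.2, -0.4]
finger_gap: 0.053
t: 19.6
eef_pos: [0.4553, -0.0019, 0.2464]
tool_rot: [[-0.058, 0.998, -0.0], [0.998, 0.058, 0.0], [0.0, -0.0, -1.0]]
contact_force: [0.1, 0.5, 0.6]
finger_gap: 0.0529
```

View pics/wrist21.png

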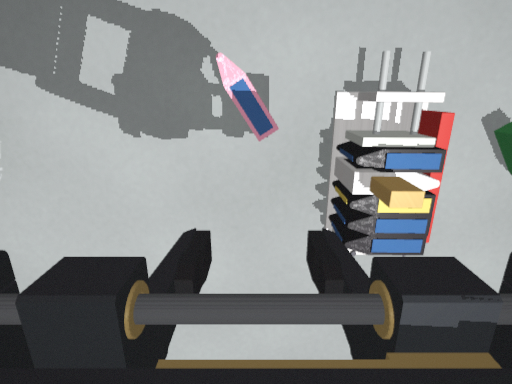

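View pics/top21.png

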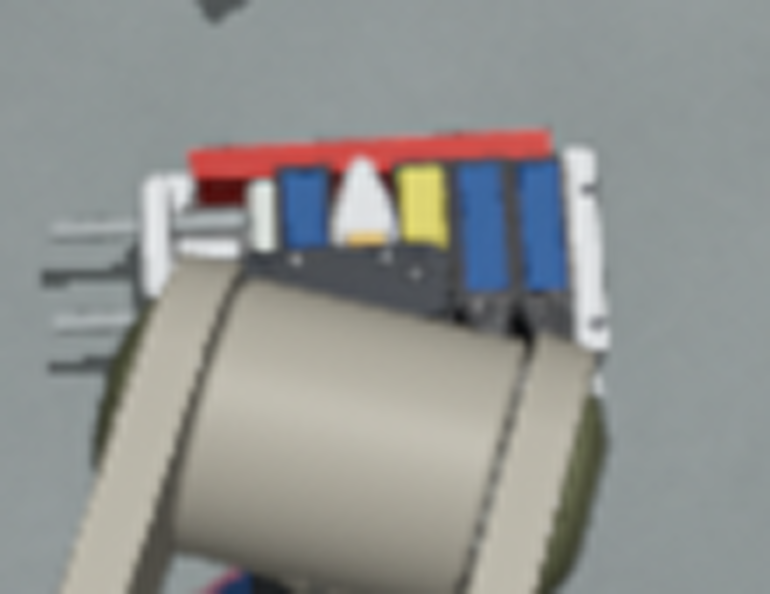

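View pics/side21.png

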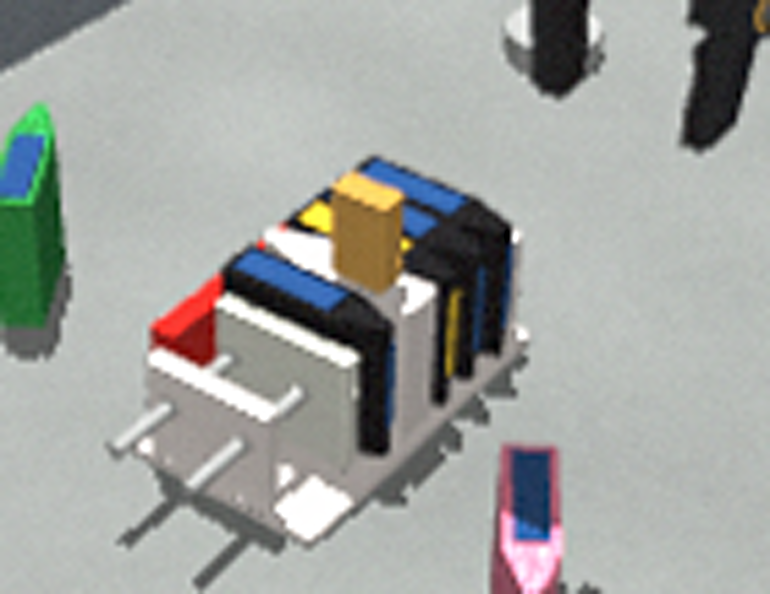

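```bash
python3 - <<'E'
from h import *
c,s=pickle.load(open('wrist21.pkl','rb')); P=cloud(c); hsv=cv2.cvtColor(c['image'],cv2.COLOR_RGB2HSV); H,S,V=[hsv[...,i] for i in range(3)]
W=(P[...,:2]*1000-np.array([600.5,-11.25]))@np.array([[.9986,-.0523],[.0523,.9986]]); Z=P[...,2]*1000
m0=(abs(Z-87)<7)&(abs(W[...,0])<60)&(abs(W[...,1])<80)
def rp(nm,m):
    k,l,st,ce=cv2.connectedComponentsWithStats(m.astype(np.uint8))
    for i in range(1,k):
        if st[i,4]>120:
            q=np.c_[W[l==i],Z[l==i]]; r=cv2.minAreaRect(q[:,:2].astype(np.float32)); A=np.c_[q[:,:2]-q[:,:2].mean(0),np.ones(len(q))]; f=np.linalg.lstsq(A,q[:,2],rcond=None)[0]
            print(nm,st[i,4],'rack',np.round(r[0],1),np.round(r[1],1),round(r[2],1),'z',f[2].round(1),'slope deg x,y',np.degrees(f[:2]).round(1))
rp('yel',m0&(H>20)&(H<36)&(S>70)); rp('blue',m0&(H>98)&(H<125)&(S>110)); rp('silver',m0&(S<40)&(V>150))
rp('block',(abs(Z-136)<6)&(abs(W[...,0])<60)&(H>10)&(H<30)&(S>80))
m=m0&(S<40)&(V>150)&(abs(W[...,1]-10)<20); print('silver x range',W[m][:,0].min(),W[m][:,0].max())
mr=((H<6)|(H>174))&(S>130)&(abs(Z-66)<3)&(W[...,0]>35); q=W[mr]; print('rail',cv2.minAreaRect(q.astype(np.float32)))
save(cv2.resize(c['image'][80:265,320:460],None,fx=3.2,fy=3.2,interpolation=2),'w21c.png')
E
```

```text
yel 422 rack [ 11.1 -16. ] [57.4 18.1] 0.9 z 86.7 slope deg x,y [-0.3  1.2]
blue 876 rack [12.3 33.2] [16.8 56.8] 89.2 z 86.8 slope deg x,y [-0.1 -0.8]
blue 722 rack [ 10.7 -38.9] [17.1 56. ] 88.7 z 86.8 slope deg x,y [-0.1 -0.8]
blue 699 rack [  9.9 -63.1] [56.  17.1] 1.1 z 86.8 slope deg x,y [-0.1 -0.7]
silver 967 rack [-1.1  9.2] [89.9 24.5] 0.4 z 85.8 slope deg x,y [-0.  -0.6]
block 664 rack [-14.1   9.5] [30.7 15.9] 1.0 z 135.3 slope deg x,y [ 1.8 -4.4]
silver x range -46.02136417742935 43.833699022544806
rail ((51.275665283203125, 5.454856872558594), (14.531816482543945, 147.3626251220703), 0.27600765228271484)
```

View pics/w21c.png

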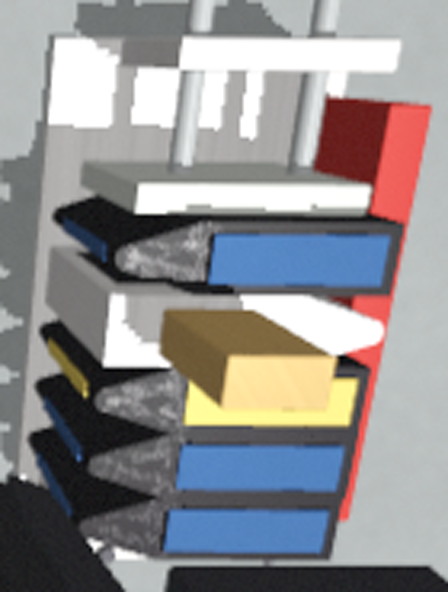

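```bash
python3 - <<'E'
from h import *
print(ctrl.state()['t'],ctrl.state()['contact_force']); print(ctrl.close_job())
E
```

```text
19.75 [-0.30223224 -1.49374926  0.44888158]
the job is handed in; nothing more can be done
None
```

The silver cassette is filed beside the yellow-striped one, on the side towards the white spring plate, and is home against the red rail. I handed the job in at about 19.8 s of the 72 s allowed.

- **How it went in:** I gripped it high on the brass block and wedged its nose into the seam, drifting about 12 mm to +y. I then lowered it to the rack floor and pushed it home.
- **Pressing:** The wrist force along the push was 12.4–14.6 N for about 0.5 s, roughly 12 N on the rail after 1–2 N of drag. The peak reading was 14.6 N, under the 25 N limit. I eased off before opening the gripper, then lifted clear.
- **Final position:**
  - The nose tip measured x = 43.8 mm, against about 44.0 mm for the rail face, so they touch within camera error.
  - The silver cassette's top is at 85.8 mm, which puts it on the floor, and its yaw is within about 0.5° of the rack.
  - All four neighbours are upright and square to within about 1°.
- **Off the plan:** While the wedge was entering, the blue cassette next to the spring plate turned to about 19° in yaw. It squared itself again as the silver cassette passed, and it did not tip or see large forces.
- **Doubtful readings:** My rack frame is about 1 mm off along x, since the rail face measured 44 mm rather than 45 mm. The depth fit on the small grip-block top showed slopes of up to 4°, which I took as noise because the cassette's own top surface read level.
- **Bystanders:** No move went near them, but I did not measure their positions again at the end.

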